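# Sweep the loose bottle caps into the collecting bay

### The job

Clear the lab bench for the wash-up: sweep the three loose blue screw caps across the bench and through the open side of the steel bay with the green floor, until every one lies flat and wholly inside it. Slide them only, never pick them up or tip them over, and leave the loose red cap and everything else on the bench where it stands.

Things in the scene. Friction and masses are not known exactly. Their poses are not given: they have to be found in the camera images.
- cap_a: loose blue plastic screw cap lying flat on the bench, closed side up, a plain disc 45 mm in diameter and 25 mm high, about 20 g, slides freely. Origin: centre of its underside; own z is up
- cap_b: loose blue plastic screw cap lying flat on the bench, closed side up, a plain disc 45 mm in diameter and 25 mm high, about 20 g, slides freely. Origin: centre of its underside; own z is up
- cap_c: loose blue plastic screw cap lying flat on the bench, closed side up, a plain disc 45 mm in diameter and 25 mm high, about 20 g, slides freely. Origin: centre of its underside; own z is up
- bay: three-sided steel bay fixed to the bench at the left, green floor level with the bench, no sill. Walls 35 mm high, 5 mm thick at own -x, +x and +y; open at own -y, which looks roughly to world -y (yaw within 0.25 rad). Inside: own x -90 to +90 mm, own y -65 mm (front edge, ends of the side walls) to +65 mm (back wall). Origin: centre of the inside, at bench height
- red_cap: loose red screw cap, same size as the blue ones (45 mm diameter, 25 mm high); must stay where it is. Origin: centre of its underside
- rack: red tube rack, a solid block with dark holes on top, 50 (own x) x 130 (own y) x 35 mm high, beyond the caps. Origin: centre of its underside
- dish: round clear Petri dish with an amber filling, 59 mm diameter, 14 mm high, on the robot's side of the caps. Origin: centre of its underside
- vial: small amber glass vial with white lid, 27 mm diameter, 55 mm high. Origin: centre of its underside
- tip_box: blue pipette-tip box with clear lid, 82 (own x) x 122 (own y) x 55 mm high, at the right. Origin: centre of its underside
- beaker: glass beaker, 60 mm diameter, 60 mm high, at the right. Origin: centre of its underside
- bottle: small clear glass bottle with blue lid (closed, it is not one of the loose caps), 40 mm diameter, 62 mm high, at the back. Origin: centre of its underside

How it is judged:
At the end, for the whole second after the job is handed in: All three blue caps lie flat on the floor of the bay and at rest, each wholly past the open front edge (centre at least 20 mm inside it), and every other loose thing is within 15 mm of where it started (y of cap_a in the frame of bay between -0.045 and 0.065 m and x of cap_a in the frame of bay between -0.09 and 0.09 m and height (world z) of each of cap_a, cap_b, cap_c below 0.005 m and angle between each of cap_a, cap_b, cap_c's own z axis and vertical below 0.15 rad and linear speed of each of cap_a, cap_b, cap_c below 0.01 m/s and y of cap_b in the frame of bay between -0.045 and 0.065 m and x of cap_b in the frame of bay between -0.09 and 0.09 m and y of cap_c in the frame of bay between -0.045 and 0.065 m and x of cap_c in the frame of bay between -0.09 and 0.09 m and distance of each of red_cap, rack, dish, vial, tip_box, beaker, bottle from where it was at the start of the episode below 0.015 m); the robot touches nothing.
It fails at once if a blue cap is lifted or tipped: its underside's centre more than 10 mm off the bench (height (world z) of any of cap_a, cap_b, cap_c above 0.01 m).
It fails at once if any other loose thing (red cap, rack, dish, vial, tip box, beaker, bottle) is displaced by more than 15 mm or tipped by more than 0.25 rad (distance of any of red_cap, rack, dish, vial, tip_box, beaker, bottle from where it was at the start of the episode above 0.015 m or angle between any of red_cap, rack, dish, vial, tip_box, beaker, bottle's own z axis and vertical above 0.25 rad).
It also fails if it takes over 72 s, if anything falls off the work surface, if the arm or the gripper's body presses on something with over 40 N, if the wrist force passes 120 N, or if a joint passes its speed limit or range.

### The arm

A 7-joint arm with a two-finger parallel gripper is mounted at the origin on the work surface. World frame = base frame: x ahead of the robot, y to its left, z up, the work surface at z = 0. Lengths are in m, angles in rad, forces in N, time in s.
With the tool pointing down it reaches from about 0.4 to 0.85 m from the base axis. Payload 10.4 kg.
Tool frame: the origin (TCP) lies midway between the tips of the shut fingers; the grasp point (between the pads) lies 19 mm behind it; z points along the fingers, y is the line along which they close (so a half turn about z gives the same grasp; the last joint's range is limited). The gripper opens to 87 mm and grips with 3 to 60 N. Pads are 19 mm wide; open, the fingers measure 117 mm over their backs; the gripper's body (75 mm by 190 mm) begins 51 mm behind the grasp point.
Start: joints at [1.159, 0.332, -0.065, 1.46, 0.022, 1.35, -0.088], TCP at [0.237, -0.578, 0.223] pointing down, gripper open.
Joint ranges: [-2.6, 2.6], [-0.5, 2.12], [-1.47, 1.34], [0.16, 2.42], [-1.27, 4.41], [0.06, 2.06], [-2.6, 2.6]. Speed limits (rad/s): [2.22, 2.22, 2.79, 2.79, 3.14, 3.14, 3.14].

### API

Orientations are given as a unit quaternion [x, y, z, w].
In Python, from bench import r gives the robot as it stands.
- The arm moves only by the tool arm_command, never from a script. Its arguments are lists of equal length, an entry for each row: "xyz": the shift along the world's x, y, z in m, a list of three; "rot": the turn, a rotation vector about the world's x, y, z in rad, a list of three. In form: {"xyz": [[tx, ty, tz], ...], "rot": [[ax, ay, az], ...]}. A call has 1 to 20 rows; each row is the pose to reach, as a shift and turn from the pose commanded when the call began; what a row does not reach only later rows make up. A row lasts 1/12 s, in which the tool goes at most 41.7 mm and 7.16 degrees, less where a joint would pass 70% of its speed; a pose out of reach is approached as far as the arm can. A call with a gripper value outside its range is refused whole. "grip" is the opening, from 0 (shut) to 1 (fully open), set as the call begins (left out, the last holds). The fingers move at their own pace and stop on an object; "squeeze" is the grip in N (left out, the last holds). Time passes only in rows, so rows that repeat a pose let the fingers close. It gives the time, the measured TCP pose, the force, the opening and the grip force at its end, in the units of the state.
- r.read_state(): the state, without advancing time (a new reading comes with each control period).
- r.camera(name): name is "scene" or "top" or "wrist"; returns the picture (400x640x3 uint8, red, green, blue); there is no depth.
- r.camera_model(name): a dict with "fx", "fy", "cx", "cy" (pixels), "k1" (the pictures are not rectified: a ray, as slopes to the right and down, at radius r is drawn at 1 + k1 r^2 times it, then the intrinsics apply), "T" (4x4, takes a point from camera to world coordinates). Camera axes: x right, y up, looking along -z (the intrinsics and any distortion apply to the point x, -y, -z); pixel columns grow to the right and rows downward; lengths in m; the calibration is good to about 2 mm. A picture is of the moment at which its call begins: read the wrist's pose just before it. camera_model takes no time and is no camera call; for the wrist camera it gives the pose at the moment of the call.
- r.close_job(): hands the job in; it is judged then, once.
Trained networks look in the newest picture that a camera, given by its name, has taken for a name from the list of things; names that differ only in an ending like _2 or _b are one class to them, and where a whole thing is asked for, a point or a joint stands for the part that bears it (a point fixed in the world has none). Each returns a list of dicts, best first, with "conf" (0 to 1); they miss things now and then, are a little off and sometimes report something else, mostly with a low value. They report only what shows in the picture. A call takes as long as a camera call.
- r.look_for(label, camera): "at" ([x, y, z] in m, in the coordinates of the camera as it stood for that picture, good to about 4 mm: the middle of the surface that is visible of it).
- r.spot_point(label, camera): "at" ([x, y, z] in m, in the coordinates of the camera as it stood for that picture, good to about 4 mm: a listed point, or the origin of a listed thing).
The state is a dict: "time": time; "joint_positions": joint angles; "joint_vel": joint speeds; "joint_torque": joint torques, N m; "ee_pos": TCP position; "eef_rot": TCP orientation; "ft_force": force on the tool from outside, world axes, zero at the start; "torque": the same for the moment, N m; "width": finger opening in m; "grip_force": force on a finger pad.
Only numpy, scipy, OpenCV 4.12 (cv2) and the standard library are available. Lean on these libraries where they do the work, as an engineer would, in place of code of your own. Each camera call takes 0.05 s, during which the arm holds its last target. There are 200 camera calls.

## Working session

There is one attempt and no reset: what is moved stays moved. The work goes in short steps, Python scripts to look and compute and a tool call to move; the robot and the scene stay as the last step left them, time stands still between calls to the robot, and variables do not carry over. Pictures are saved under pics/ and viewed, at most 10 in all, crops included, and the job is handed in when it is done.

Besides the shell and the picture viewer there is one more tool, called after "Call:" by a JSON object that holds its "method" and its "body", one argument or row to a line. arm_command: Moves the arm, as the interface text tells. Its arguments: {"type":"object","properties":{"xyz":{"type":"array"},"rot":{"type":"array"},"grip":{"type":"number"},"squeeze":{"type":"number"}},"required":["xyz","rot"]}

```bash
mkdir -p pics
cat > h.py <<'E'
from bench import r
import numpy as np, cv2
def W(p,m): return (np.array(m["T"])@np.r_[p,1])[:3]
def find(cam,names,f='spot_point'):
    m=r.camera_model(cam)
    for n in names:
        print(cam,n,[(round(d["conf"],2),W(d["at"],m).round(3).tolist()) for d in getattr(r,f)(n,cam) if d["conf"]>.25])
def ray(cam,u,v,z):
    m=r.camera_model(cam);T=np.array(m["T"])
    K=np.array([[m["fx"],0,m["cx"]],[0,m["fy"],m["cy"]],[0,0,1]])
    q=cv2.undistortPoints(np.array([[[u,v]]],float),K,np.array([m["k1"],0,0,0,0.]))[0,0]
    d=T[:3,:3]@np.array([q[0],-q[1],-1]);o=T[:3,3]
    return (o+d*(z-o[2])/d[2])[:2]
def proj(cam,p):
    m=r.camera_model(cam);c=np.linalg.inv(np.array(m["T"]))@np.r_[p,1]
    x,y=c[0]/-c[2],-c[1]/-c[2];s=1+m["k1"]*(x*x+y*y)
    return m["fx"]*x*s+m["cx"],m["fy"]*y*s+m["cy"]
def pic(cam,name):
    im=r.camera(cam);cv2.imwrite(f"pics/{name}.png",im[:,:,::-1]);return im
E
python3 - <<'E'
from h import *
pic("top","top0");pic("scene","scene0")
for c in("top","scene"): find(c,["cap_a","bay","red_cap","rack","dish","vial","tip_box","beaker","bottle"])
s=r.read_state();print(s["time"],s["ee_pos"],s["eef_rot"])
E
```

```text
top cap_a [(0.93, [0.636, -0.204, -0.002]), (0.91, [0.517, -0.165, 0.001]), (0.7, [0.459, -0.058, -0.002])]
top bay [(0.6, [0.545, 0.242, 0.0])]
top red_cap [(0.59, [0.591, -0.023, 0.0])]
top rack [(0.9, [0.76, -0.028, -0.002])]
top dish []
top vial [(0.52, [0.382, 0.042, 0.001])]
top tip_box [(0.81, [0.455, -0.419, -0.003])]
top beaker [(0.65, [0.624, -0.429, 0.003])]
top bottle [(0.8, [0.768, 0.141, -0.002]), (0.73, [0.456, -0.422, 0.001])]
scene cap_a [(0.83, [0.628, -0.204, 0.003]), (0.7, [0.458, -0.061, -0.001]), (0.67, [0.518, -0.162, 0.002])]
scene bay [(0.74, [0.543, 0.236, 0.001])]
scene red_cap [(0.63, [0.589, -0.019, -0.0]), (0.41, [0.459, -0.063, -0.001])]
scene rack [(0.96, [0.764, -0.026, 0.003])]
scene dish [(0.74, [0.372, -0.135, -0.002])]
scene vial [(0.62, [0.378, 0.044, 0.004]), (0.59, [0.464, -0.419, 0.0])]
scene tip_box [(0.74, [0.463, -0.417, -0.002])]
scene beaker [(0.58, [0.623, -0.429, -0.001])]
scene bottle [(0.66, [0.766, 0.142, 0.0])]
1.0 [ 0.23695659 -0.57836028  0.22256054] [9.81163035e-01 1.93181514e-01 1.47379065e-05 2.92323304e-05]
```

View pics/top0.png

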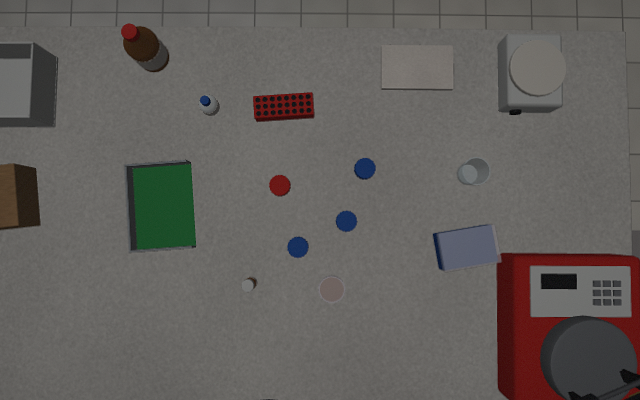

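View pics/scene0.png

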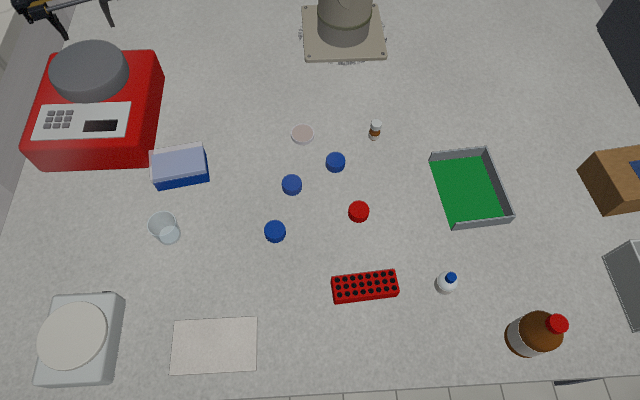

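The networks agree with both pictures: in the top view the blue caps are at (365,168), (346,221) and (298,247), red at (280,185), and the bay opens to the right at u≈195. Next I measure the bay's yaw and front edge, and refine the cap centres.

Run:
```python
from h import *
for cam in("top","scene"):
    im=cv2.imread(f"pics/{cam}0.png")
    hsv=cv2.cvtColor(im,cv2.COLOR_BGR2HSV)
    g=cv2.inRange(hsv,(45,120,40),(75,255,255))
    c=max(cv2.findContours(g,0,2)[0],key=cv2.contourArea)
    q=cv2.approxPolyDP(c,6,True)[:,0]
    for p in q: print(cam,p,ray(cam,*p,0).round(3))
    for nm,lo,hi in(("blue",(105,150,50),(125,255,255)),("red",(0,170,80),(5,255,255))):
        for c in cv2.findContours(cv2.inRange(hsv,lo,hi),0,2)[0]:
            if 200<cv2.contourArea(c)<600:
                (u,v),_,_=cv2.minAreaRect(c) if 0 else cv2.minAreaRect(c); print(cam,nm,round(u),round(v),ray(cam,u,v,.022 if cam=="top" else .016).round(3))
```

```text
top [190 164] [0.639 0.183]
top [133 169] [0.627 0.31 ]
top [137 248] [0.452 0.296]
top [195 244] [0.462 0.168]
top blue 298 246 [ 0.459 -0.059]
top blue 346 221 [ 0.516 -0.162]
top blue 364 168 [ 0.63  -0.202]
top red 279 185 [ 0.592 -0.018]
scene [480 156] [0.451 0.295]
scene [429 162] [0.462 0.168]
scene [450 228] [0.638 0.181]
scene [504 215] [0.612 0.309]
scene blue 275 231 [ 0.633 -0.204]
scene blue 292 185 [ 0.519 -0.164]
scene blue 335 162 [ 0.463 -0.06 ]
scene blue 187 179 [ 0.49  -0.403]
scene red 558 324 [0.859 0.342]
scene red 358 212 [ 0.595 -0.02 ]
```

Call:
{"method": "arm_command", "body": {
  "xyz": [
    [0.015, 0.034, 0],
    [0.03, 0.067, 0],
    [0.045, 0.1, 0],
    [0.06, 0.133, 0],
    [0.075, 0.166, 0],
    [0.09, 0.199, 0],
    [0.105, 0.232, 0],
    [0.12, 0.265, 0],
    [0.136, 0.298, 0],
    [0.152, 0.331, 0],
    [0.168, 0.364, 0],
    [0.184, 0.397, 0],
    [0.2, 0.43, 0],
    [0.216, 0.464, 0],
    [0.216, 0.464, 0],
    [0.216, 0.464, -0.04],
    [0.216, 0.464, -0.08],
    [0.216, 0.464, -0.12],
    [0.216, 0.464, -0.15],
    [0.216, 0.464, -0.15]
  ],
  "rot": [
    [0, 0, 0.08],
    [0, 0, 0.16],
    [0, 0, 0.24],
    [0, 0, 0.32],
    [0, 0, 0.4],
    [0, 0, 0.48],
    [0, 0, 0.56],
    [0, 0, 0.64],
    [0, 0, 0.72],
    [0, 0, 0.8],
    [0, 0, 0.88],
    [0, 0, 0.96],
    [0, 0, 1.034],
    [0, 0, 1.034],
    [0, 0, 1.034],
    [0, 0, 1.034],
    [0, 0, 1.034],
    [0, 0, 1.034],
    [0, 0, 1.034],
    [0, 0, 1.034]
  ],
  "grip": 0.37
}}

```text
time: 2.67
ee_pos: [0.4491, -0.1135, 0.0675]
eef_rot: [0.757, 0.653, -0.002, -0.004]
ft_force: [-1.9, 0.9, 0.5]
width: 0.0323
grip_force: 0.0
```

Call:
{"method": "arm_command", "body": {
  "xyz": [
    [0, 0, -0.025],
    [0, 0, -0.045],
    [0, 0, -0.05],
    [0, 0, -0.05]
  ],
  "rot": [
    [0, 0, 0],
    [0, 0, 0],
    [0, 0, 0],
    [0, 0, 0]
  ]
}}

```text
time: 3.0
ee_pos: [0.4529, -0.1144, 0.023]
eef_rot: [0.758, 0.653, -0.0, -0.0]
ft_force: [0.0, 0.1, 1.5]
width: 0.0323
grip_force: 0.0
```

Run:
```python
from h import *
pic("wrist","w1")
find("wrist",["cap_a","red_cap"])
s=r.read_state();print(s["time"],s["ee_pos"],s["ft_force"])
```

```text
wrist cap_a [(0.64, [0.46, -0.057, -0.002])]
wrist red_cap [(0.95, [0.595, -0.015, -0.002])]
3.15 [ 0.45421004 -0.11469092  0.02442616] [ 0.220605   -0.07174498 -0.05446938]
```

View pics/w1.png

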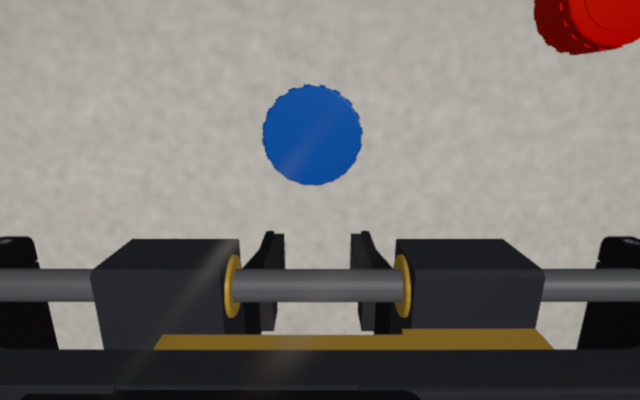

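Wrist view: the blue cap at (312,134) sits midway between the finger tips (275 and 360), red clear to the right. Lowering and pushing.

Call:
{"method": "arm_command", "body": {
  "xyz": [
    [0, 0, -0.013],
    [0.002, 0.012, -0.013],
    [0.004, 0.026, -0.013],
    [0.006, 0.04, -0.013],
    [0.008, 0.055, -0.013],
    [0.01, 0.07, -0.013],
    [0.012, 0.085, -0.013],
    [0.014, 0.1, -0.013],
    [0.016, 0.115, -0.013],
    [0.018, 0.13, -0.013],
    [0.02, 0.145, -0.013],
    [0.022, 0.16, -0.013],
    [0.024, 0.175, -0.013],
    [0.026, 0.19, -0.013],
    [0.028, 0.205, -0.013],
    [0.03, 0.22, -0.013],
    [0.032, 0.232, -0.013],
    [0.033, 0.242, -0.013],
    [0.034, 0.248, -0.013],
    [0.034, 0.25, -0.013]
  ],
  "rot": [
    [0, 0, 0],
    [0, 0, 0],
    [0, 0, 0],
    [0, 0, 0],
    [0, 0, 0],
    [0, 0, 0],
    [0, 0, 0],
    [0, 0, 0],
    [0, 0, 0],
    [0, 0, 0],
    [0, 0, 0],
    [0, 0, 0],
    [0, 0, 0],
    [0, 0, 0],
    [0, 0, 0],
    [0, 0, 0],
    [0, 0, 0],
    [0, 0, 0],
    [0, 0, 0],
    [0, 0, 0]
  ]
}}

```text
time: 4.82
ee_pos: [0.4876, 0.1365, 0.0104]
eef_rot: [0.757, 0.653, 0.001, 0.0]
ft_force: [0.3, -1.1, 0.8]
width: 0.0323
grip_force: 0.3
```

Run:
```python
from h import *
pic("wrist","w2")
find("wrist",["cap_a","vial"])
s=r.read_state();print(s["time"],s["ee_pos"],s["ft_force"])
```

```text
wrist cap_a [(0.83, [0.492, 0.162, 0.001])]
wrist vial []
4.9667 [0.48701219 0.13509655 0.00971517] [-0.38936946 -0.03658895 -0.56930836]
```

View pics/w2.png

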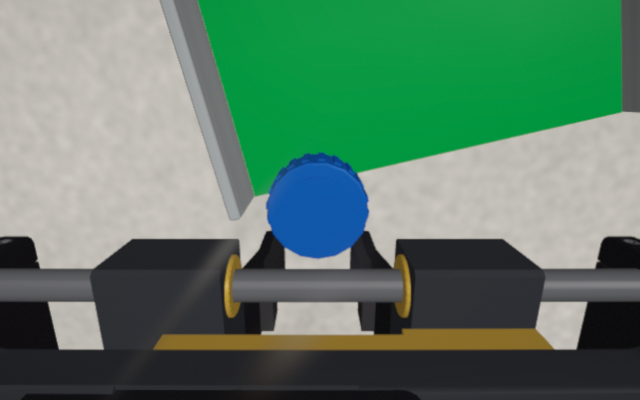

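Cap nested between the tips at (318,205), about to enter; the bay's left wall end at (237,218) is close, so I drift right while pushing on.

Call:
{"method": "arm_command", "body": {
  "xyz": [
    [0.004, 0.006, 0],
    [0.009, 0.013, 0],
    [0.013, 0.022, 0],
    [0.015, 0.033, 0],
    [0.016, 0.044, 0],
    [0.017, 0.055, 0],
    [0.017, 0.064, 0],
    [0.017, 0.07, 0],
    [0.017, 0.073, 0],
    [0.017, 0.074, 0],
    [0.016, 0.064, 0],
    [0.013, 0.044, 0],
    [0.01, 0.02, 0.015],
    [0.01, 0.0, 0.05],
    [0.01, -0.02, 0.085],
    [0.01, -0.05, 0.1],
    [0.012, -0.09, 0.1],
    [0.014, -0.13, 0.1],
    [0.016, -0.17, 0.1],
    [0.018, -0.21, 0.1]
  ],
  "rot": [
    [0, 0, 0],
    [0, 0, 0],
    [0, 0, 0],
    [0, 0, 0],
    [0, 0, 0],
    [0, 0, 0],
    [0, 0, 0],
    [0, 0, 0],
    [0, 0, 0],
    [0, 0, 0],
    [0, 0, 0],
    [0, 0, 0],
    [0, 0, 0],
    [0, 0, 0],
    [0, 0, 0],
    [0, 0, 0],
    [0, 0, 0.04],
    [0, 0, 0.08],
    [0, 0, 0.12],
    [0, 0, 0.148]
  ]
}}

```text
time: 6.63
ee_pos: [0.504, -0.0779, 0.1099]
eef_rot: [0.707, 0.707, -0.0, 0.001]
ft_force: [1.2, -0.5, -0.1]
width: 0.0323
grip_force: 0.0
```

Run:
```python
from h import *
pic("top","top1")
find("top",["cap_a","red_cap","vial"])
s=r.read_state();print(s["time"],s["ee_pos"],s["ft_force"])
```

```text
top cap_a [(0.77, [0.634, -0.207, 0.002]), (0.57, [0.509, 0.236, -0.001]), (0.54, [0.518, -0.164, 0.0])]
top red_cap [(0.49, [0.592, -0.021, 0.0])]
top vial []
6.8333 [ 0.50416839 -0.07665174  0.1094036 ] [ 0.06651073  1.29470884 -0.98881172]
```

View pics/top1.png

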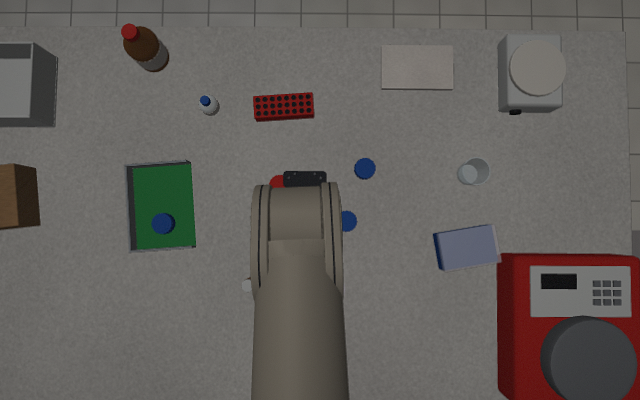

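Top view: first cap is inside the bay at (163,223); the others unmoved. Second cap next.

Call:
{"method": "arm_command", "body": {
  "xyz": [
    [0.003, -0.04, 0],
    [0.006, -0.08, 0],
    [0.009, -0.12, 0],
    [0.012, -0.145, 0],
    [0.012, -0.147, -0.03],
    [0.012, -0.147, -0.07],
    [0.012, -0.147, -0.095],
    [0.012, -0.147, -0.1],
    [0.012, -0.142, -0.1],
    [0.012, -0.132, -0.1],
    [0.012, -0.12, -0.1],
    [0.012, -0.106, -0.1],
    [0.011, -0.092, -0.1],
    [0.01, -0.078, -0.1],
    [0.009, -0.064, -0.1],
    [0.008, -0.05, -0.1],
    [0.007, -0.036, -0.1],
    [0.006, -0.022, -0.1],
    [0.005, -0.008, -0.1],
    [0.005, 0.006, -0.1]
  ],
  "rot": [
    [0, 0, 0],
    [0, 0, 0],
    [0, 0, 0],
    [0, 0, 0],
    [0, 0, 0],
    [0, 0, 0],
    [0, 0, 0],
    [0, 0, 0],
    [0, 0, 0],
    [0, 0, 0],
    [0, 0, 0],
    [0, 0, 0],
    [0, 0, 0],
    [0, 0, 0],
    [0, 0, 0],
    [0, 0, 0],
    [0, 0, 0],
    [0, 0, 0],
    [0, 0, 0],
    [0, 0, 0]
  ]
}}

```text
time: 8.5
ee_pos: [0.5104, -0.0665, 0.011]
eef_rot: [0.707, 0.708, 0.001, 0.001]
ft_force: [-0.8, -1.6, 0.5]
width: 0.0321
grip_force: 0.3
```

Run:
```python
from h import *
pic("wrist","w3")
find("wrist",["cap_a","red_cap"])
s=r.read_state();print(s["time"],s["ee_pos"],s["ft_force"])
```

```text
wrist cap_a [(0.72, [0.51, -0.039, 0.001])]
wrist red_cap [(0.6, [0.593, -0.012, -0.001])]
8.65 [ 0.51047199 -0.06657822  0.01069369] [-0.3058465   0.21408347  0.72880568]
```

View pics/w3.png

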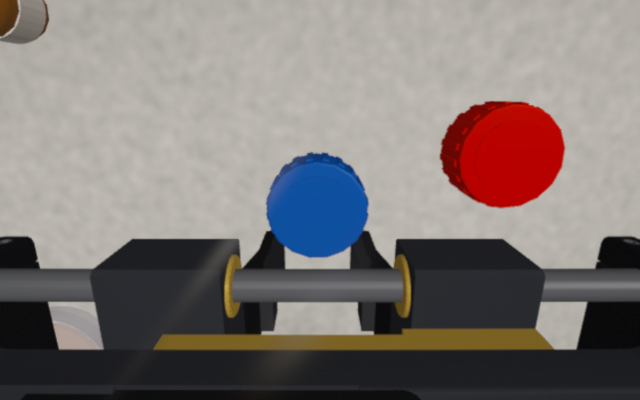

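Second cap nested at (318,205); red at (503,155) well clear. Pushing on and curving right after passing red.

Call:
{"method": "arm_command", "body": {
  "xyz": [
    [0, 0.01, 0],
    [0, 0.024, 0],
    [0, 0.038, 0],
    [0, 0.054, 0],
    [0, 0.07, 0],
    [0.002, 0.084, 0],
    [0.005, 0.098, 0],
    [0.009, 0.112, 0],
    [0.014, 0.126, 0],
    [0.019, 0.14, 0],
    [0.024, 0.154, 0],
    [0.029, 0.168, 0],
    [0.034, 0.182, 0],
    [0.039, 0.196, 0],
    [0.044, 0.21, 0],
    [0.049, 0.224, 0],
    [0.054, 0.236, 0],
    [0.058, 0.246, 0],
    [0.06, 0.252, 0],
    [0.061, 0.255, 0]
  ],
  "rot": [
    [0, 0, 0],
    [0, 0, 0],
    [0, 0, 0],
    [0, 0, 0],
    [0, 0, -0.03],
    [0, 0, -0.07],
    [0, 0, -0.11],
    [0, 0, -0.15],
    [0, 0, -0.19],
    [0, 0, -0.23],
    [0, 0, -0.27],
    [0, 0, -0.3],
    [0, 0, -0.33],
    [0, 0, -0.33],
    [0, 0, -0.33],
    [0, 0, -0.33],
    [0, 0, -0.33],
    [0, 0, -0.33],
    [0, 0, -0.33],
    [0, 0, -0.33]
  ]
}}

```text
time: 10.32
ee_pos: [0.5711, 0.1878, 0.0095]
eef_rot: [0.813, 0.582, 0.0, -0.0]
ft_force: [0.0, -0.9, 0.4]
width: 0.0323
grip_force: 0.4
```

Run:
```python
from h import *
pic("wrist","w4")
find("wrist",["cap_a"])
s=r.read_state();print(s["time"],s["ee_pos"],s["ft_force"])
```

```text
wrist cap_a [(0.88, [0.507, 0.236, -0.001]), (0.84, [0.577, 0.21, -0.001])]
10.4167 [0.57091841 0.18696449 0.00941883] [-0.23950639 -1.12145489  0.83562811]
```

View pics/w4.png

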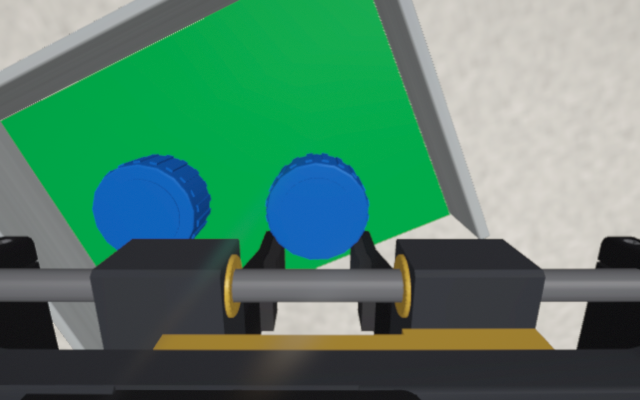

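Both caps are on the green floor, (150,205) and (318,207); the right wall is clear. Pushing a little deeper, retreating and heading for the third.

Call:
{"method": "arm_command", "body": {
  "xyz": [
    [0.003, 0.008, 0],
    [0.006, 0.017, 0],
    [0.01, 0.027, 0],
    [0.013, 0.036, 0],
    [0.015, 0.04, 0],
    [0.016, 0.041, 0],
    [0.01, 0.028, 0],
    [0.0, 0.0, 0],
    [-0.008, -0.025, 0.02],
    [-0.008, -0.05, 0.055],
    [-0.005, -0.08, 0.09],
    [0.005, -0.115, 0.1],
    [0.015, -0.15, 0.1],
    [0.026, -0.188, 0.1],
    [0.037, -0.226, 0.1],
    [0.048, -0.264, 0.1],
    [0.059, -0.302, 0.1],
    [0.07, -0.34, 0.1],
    [0.082, -0.378, 0.1],
    [0.09, -0.41, 0.1]
  ],
  "rot": [
    [0, 0, 0],
    [0, 0, 0],
    [0, 0, 0],
    [0, 0, 0],
    [0, 0, 0],
    [0, 0, 0],
    [0, 0, 0],
    [0, 0, 0],
    [0, 0, 0],
    [0, 0, 0.08],
    [0, 0, 0.16],
    [0, 0, 0.24],
    [0, 0, 0.32],
    [0, 0, 0.4],
    [0, 0, 0.48],
    [0, 0, 0.56],
    [0, 0, 0.64],
    [0, 0, 0.72],
    [0, 0, 0.8],
    [0, 0, 0.87]
  ]
}}

```text
time: 12.08
ee_pos: [0.661, -0.2273, 0.1094]
eef_rot: [0.492, 0.871, -0.0, 0.0]
ft_force: [0.3, -0.6, -0.0]
width: 0.0323
grip_force: 0.0
```

Call:
{"method": "arm_command", "body": {
  "xyz": [
    [0.001, -0.02, 0],
    [0.002, -0.028, 0],
    [0.002, -0.028, -0.03],
    [0.002, -0.028, -0.065],
    [0.002, -0.028, -0.085],
    [0.002, -0.028, -0.085]
  ],
  "rot": [
    [0, 0, 0],
    [0, 0, 0],
    [0, 0, 0],
    [0, 0, 0],
    [0, 0, 0],
    [0, 0, 0]
  ]
}}

```text
time: 12.58
ee_pos: [0.6598, -0.2491, 0.0192]
eef_rot: [0.492, 0.87, -0.0, -0.004]
ft_force: [-0.1, 0.3, -1.1]
width: 0.0322
grip_force: 0.0
```

Run:
```python
from h import *
r.camera("top");find("top",["cap_a","red_cap"])
pic("wrist","w5")
find("wrist",["cap_a"])
s=r.read_state();print(s["time"],s["ee_pos"],s["eef_rot"],s["joint_positions"])
```

```text
top cap_a [(0.83, [0.601, 0.254, -0.0]), (0.54, [0.636, -0.203, -0.001])]
top red_cap [(0.91, [0.59, -0.02, 0.001]), (0.4, [0.596, 0.255, 0.002])]
wrist cap_a [(0.59, [0.632, -0.202, 0.003])]
12.8333 [ 0.66436478 -0.25124843  0.02713298] [4.92816545e-01 8.70131612e-01 3.92639505e-04 1.63633430e-03] [ 0.63423762  0.72331117 -0.50699113  1.37806082  0.36354989  1.12929314
  0.61984508]
```

View pics/w5.png

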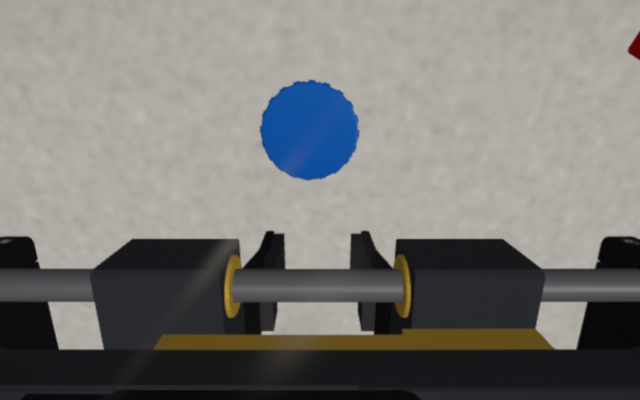

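Third cap at (310,130), nearly centred. Pushing it left-forward around red.

Call:
{"method": "arm_command", "body": {
  "xyz": [
    [0, 0, -0.015],
    [-0.005, 0.007, -0.015],
    [-0.012, 0.016, -0.015],
    [-0.02, 0.027, -0.015],
    [-0.028, 0.038, -0.015],
    [-0.037, 0.05, -0.015],
    [-0.046, 0.062, -0.015],
    [-0.055, 0.074, -0.015],
    [-0.064, 0.087, -0.015],
    [-0.073, 0.1, -0.015],
    [-0.082, 0.113, -0.015],
    [-0.091, 0.126, -0.015],
    [-0.1, 0.138, -0.015],
    [-0.109, 0.15, -0.015],
    [-0.118, 0.162, -0.015],
    [-0.126, 0.173, -0.015],
    [-0.133, 0.183, -0.015],
    [-0.138, 0.191, -0.015],
    [-0.141, 0.198, -0.015],
    [-0.143, 0.202, -0.015]
  ],
  "rot": [
    [0, 0, 0],
    [0, 0, 0],
    [0, 0, 0],
    [0, 0, 0],
    [0, 0, 0],
    [0, 0, 0],
    [0, 0, 0],
    [0, 0, 0],
    [0, 0, 0],
    [0, 0, 0],
    [0, 0, 0],
    [0, 0, 0],
    [0, 0, 0],
    [0, 0, 0],
    [0, 0, -0.03],
    [0, 0, -0.06],
    [0, 0, -0.1],
    [0, 0, -0.14],
    [0, 0, -0.18],
    [0, 0, -0.22]
  ]
}}

```text
time: 14.5
ee_pos: [0.5191, -0.0481, 0.0098]
eef_rot: [0.586, 0.81, -0.0, 0.0]
ft_force: [0.2, 0.4, 0.1]
width: 0.0324
grip_force: 0.0
```

Run:
```python
from h import *
pic("wrist","w6")
find("wrist",["cap_a","red_cap"])
s=r.read_state();print(s["time"],s["ee_pos"],s["eef_rot"])
```

```text
wrist cap_a [(0.63, [0.511, -0.023, 0.001])]
wrist red_cap [(0.84, [0.593, -0.016, -0.001])]
14.65 [ 0.51970719 -0.04896771  0.00985073] [ 5.84673551e-01  8.11268613e-01 -4.04154621e-05  2.72993168e-04]
```

View pics/w6.png

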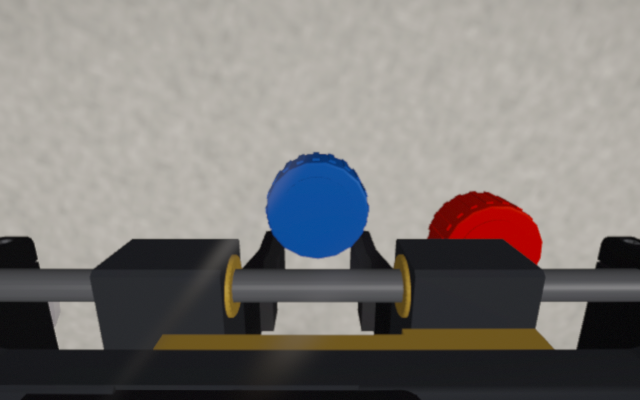

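Cap nested at (318,205); red at (485,235), clear by ~20 mm. Final push.

Call:
{"method": "arm_command", "body": {
  "xyz": [
    [-0.002, 0.008, 0],
    [-0.004, 0.02, 0],
    [-0.005, 0.033, 0],
    [-0.005, 0.046, 0],
    [-0.004, 0.06, 0],
    [-0.002, 0.074, 0],
    [0, 0.088, 0],
    [0.003, 0.102, 0],
    [0.006, 0.116, 0],
    [0.009, 0.13, 0],
    [0.012, 0.144, 0],
    [0.015, 0.158, 0],
    [0.018, 0.172, 0],
    [0.021, 0.186, 0],
    [0.024, 0.2, 0],
    [0.027, 0.213, 0],
    [0.029, 0.225, 0],
    [0.03, 0.234, 0],
    [0.031, 0.239, 0],
    [0.031, 0.24, 0]
  ],
  "rot": [
    [0, 0, -0.03],
    [0, 0, -0.07],
    [0, 0, -0.11],
    [0, 0, -0.15],
    [0, 0, -0.2],
    [0, 0, -0.25],
    [0, 0, -0.3],
    [0, 0, -0.35],
    [0, 0, -0.4],
    [0, 0, -0.44],
    [0, 0, -0.48],
    [0, 0, -0.52],
    [0, 0, -0.52],
    [0, 0, -0.52],
    [0, 0, -0.52],
    [0, 0, -0.52],
    [0, 0, -0.52],
    [0, 0, -0.52],
    [0, 0, -0.52],
    [0, 0, -0.52]
  ]
}}

```text
time: 16.32
ee_pos: [0.5509, 0.1917, 0.0095]
eef_rot: [0.774, 0.634, 0.0, -0.0]
ft_force: [0.2, 0.5, 0.7]
width: 0.0321
grip_force: 0.0
```

Call:
{"method": "arm_command", "body": {
  "xyz": [
    [-0.001, -0.01, 0],
    [-0.004, -0.03, 0],
    [-0.008, -0.055, 0.01],
    [-0.01, -0.07, 0.05],
    [-0.01, -0.08, 0.09],
    [-0.01, -0.11, 0.12],
    [-0.01, -0.15, 0.14],
    [-0.01, -0.19, 0.14],
    [-0.01, -0.23, 0.14],
    [-0.01, -0.27, 0.14],
    [-0.01, -0.31, 0.14],
    [-0.01, -0.34, 0.14],
    [-0.01, -0.34, 0.14],
    [-0.01, -0.34, 0.14]
  ],
  "rot": [
    [0, 0, 0],
    [0, 0, 0],
    [0, 0, 0],
    [0, 0, 0],
    [0, 0, 0],
    [0, 0, 0],
    [0, 0, 0],
    [0, 0, 0],
    [0, 0, 0],
    [0, 0, 0],
    [0, 0, 0],
    [0, 0, 0],
    [0, 0, 0],
    [0, 0, 0]
  ]
}}

```text
time: 17.48
ee_pos: [0.5396, -0.1529, 0.1493]
eef_rot: [0.776, 0.631, -0.0, 0.0]
ft_force: [-0.1, 1.4, -0.5]
width: 0.0322
grip_force: 0.0
```

Run:
```python
from h import *
pic("top","top2");r.camera("scene")
for c in("top","scene"): find(c,["cap_a","red_cap","rack","vial","dish"])
s=r.read_state();print(s["time"],s["ee_pos"])
```

```text
top cap_a [(0.81, [0.56, 0.213, 0.002])]
top red_cap [(0.93, [0.59, -0.021, 0.003]), (0.74, [0.383, 0.04, -0.002])]
top rack [(0.74, [0.543, 0.24, 0.002]), (0.6, [0.762, -0.028, -0.001])]
top vial [(0.65, [0.381, 0.039, -0.0])]
top dish []
scene cap_a [(0.88, [0.595, 0.251, 0.001]), (0.77, [0.55, 0.214, 0.001]), (0.56, [0.506, 0.23, 0.002])]
scene red_cap [(0.77, [0.588, -0.017, 0.0])]
scene rack [(0.85, [0.764, -0.029, -0.0])]
scene vial [(0.45, [0.381, 0.044, 0.004])]
scene dish [(0.43, [0.373, -0.133, -0.002])]
18.0833 [ 0.54098223 -0.14915499  0.14959004]
```

View pics/top2.png

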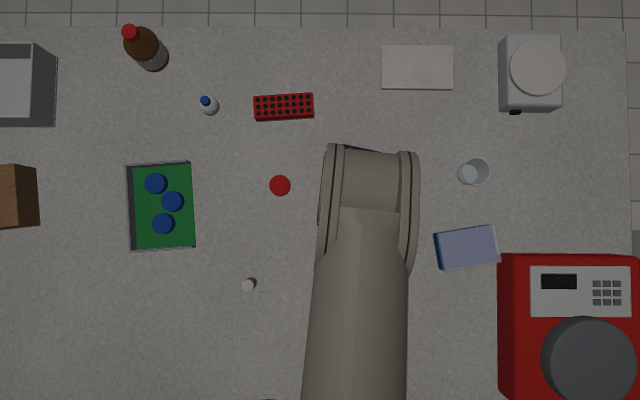

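All three caps are on the green floor at (155,183), (172,201) and (163,223), well past the front edge. Red at (280,185) and the other things it shows are unmoved.

```bash
python3 -c "
from bench import r
print(r.close_job())"
```

```text
the job is handed in; nothing more can be done
None
```

All three blue caps were slid into the bay and lie flat there, each at least 35 mm past the front edge by my measurements; the red cap and the other things I could see stayed put, and the job is handed in at about 18 s (no verdict was returned).

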